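# Advance the vial feeder by one turn of its hand wheel

### The arm

A 6-joint arm with a two-finger parallel gripper is mounted at the origin on a cart in front of the work surface, level with it; the furniture and walls round the work are solid. World frame = base frame: x ahead of the robot, y to its left, z up, the work surface at z = 0. Lengths are in m, angles in rad, forces in N, time in s.
With the tool pointing down it reaches from about 0.35 to 0.975 m from the base axis. Payload 4.9 kg.
Tool frame: the origin (TCP) lies on the front face of the gripper's body, between the roots of the fingers; the fingertips stand ctrl.tip_extent ahead of it and the grasp point (between the pads) lies 54 mm ahead of it (ctrl.tip_extent is the distance from the TCP to the fingertips, in m); z points along the fingers, y is the line along which they close (so a half turn about z gives the same grasp; the last joint's range is limited). The gripper opens to 85 mm and grips with 20 to 120 N. Pads are 22 mm wide; open, the fingers measure 114 mm over their backs; the gripper's body (76 mm by 85 mm) begins 54 mm behind the grasp point. The pads swing forward as they close: fully open they stand 13 mm farther back than shut.
Start: joints at [1.142, 0.053, 1.613, -0, 1.476, -0.119], TCP at [0.191, 0.595, 0.304] pointing down, gripper open.
Joint ranges: [-3.01, 3.01], [-1.01, 2.22], [0.06, 2.58], [-1.02, 4.17], [0.09, 2.62], [-3.14, 3.14]. Speed limits (rad/s): [2.57, 2.57, 3.14, 3.14, 3.14, 3.14].

### API

Orientations are given as a rotation vector (axis times angle).
In Python, from station import ctrl gives the robot as it stands.
- The arm moves only by the tool apply_moves, never from a script. Its argument "rows" is one flat list of numbers, 6 for each row, row after row: the shift along the tool's x, y, z normalised to -1 to 1, where 1 is 0.6 m, then the turn, a rotation vector about the tool's x, y, z normalised to -1 to 1, where 1 is 90 degrees. A call has 1 to 20 rows; each row is the pose to reach, as a shift and turn from the pose commanded when the call began, along the tool's axes at that moment; what a row does not reach only later rows make up. A row lasts 1/10 s, in which the tool goes at most 50 mm and 8.59 degrees, less where a joint would pass 70% of its speed; a pose out of reach is approached as far as the arm can. A call with a number of a shift or a turn outside -1 to 1 is refused whole. A call with a gripper value outside its range is refused whole. "grip" is the opening, from 0 (shut) to 1 (fully open), set as the call begins (left out, the last holds). The fingers move at their own pace and stop on an object; "grip_force" is the grip in N (left out, the last holds). Time passes only in rows, so rows that repeat a pose let the fingers close. It gives the time, the measured TCP pose, the force, the opening and the grip force at its end, in the units of the state.
- ctrl.get_obs(): the state, without advancing time (a new reading comes with each control period).
- ctrl.get_image(name): name is "scene" or "top" or "wrist"; returns (picture, depth): 480x640x3 uint8, blue, green, red; 480x640 float32, m along the optical axis (not along the pixel's ray), 0 where there is no reading.
- ctrl.camera_model(name): a dict with "mtx" (3x3 intrinsics, pixels), "R" (3x3) and "t" (3): a world point X has camera coordinates R X + t; the wrist camera has in their place "tool_from_camera" (4x4, takes a point from camera to tool coordinates, whose origin is the TCP and whose axes are the flange's). Camera axes: x right, y down, z forward; pixel columns grow to the right and rows downward; lengths in m; the calibration is good to about 2 mm. The wrist camera is an equidistant fisheye: a pixel r from the principal point sees the ray r / f radians off the axis. A picture is of the moment at which its call begins: read the wrist's pose just before it. camera_model takes no time and is no camera call.
- ctrl.finish_job(): hands the job in; it is judged then, once.
The state is a dict: "t": time; "q": joint angles; "dq": joint speeds; "effort": joint torques, N m; "tool_pos": TCP position; "tool_rot": TCP orientation; "contact_force": force on the tool from outside, world axes, zero at the start; "wrist_torque": the same for the moment, N m; "opening": finger opening in m; "grip_force": force on a finger pad.
Only numpy, scipy, OpenCV 4.12 (cv2) and the standard library are available. Lean on these libraries where they do the work, as an engineer would, in place of code of your own. Each camera call takes 0.05 s, during which the arm holds its last target. There are 200 camera calls.

### The job

Bring the next vial under the filling needle: with the fingertips, push the feeder's hand wheel round clockwise (seen from above) by its upright handle, without gripping it, through exactly one full turn, so that the handle stops back where it stood at the start. Do not push the vial carrier or its vials directly, leave the other things on the bench where they are, and take the hand away at the end.

Things in the scene. Friction and masses are not known exactly. Their poses are not given: they have to be found in the camera images.
- feeder: Vial feeder, a bench fixture fixed to the worktop: grey base plate 130 x 230 mm, white gear housing, hand wheel above it. Origin on the worktop under the wheel's centre; x axis along its rail (the way the carrier advances), y from wheel to rail, z up. The rail is at y = 115 mm; over it a filling needle on an arm 148 mm high, reaching from a post at y = 161 mm. Vial tops are 113 mm high.
- wheel_axis (a point): Centre of the level bare-metal hand wheel, on its vertical axis, at mid height of the rim, 114 mm above the worktop. Rim 156 mm outer diameter, 12 mm thick (top 6 mm above this point); three spokes; the hub rises 10 mm above this point. Only the upright handle and the needle's arm stand higher.
- handle_mid (a point): Mid height of the upright black round handle (20 mm diameter, slimmer at its foot) on one spoke of the wheel just inside the rim, 58 mm from the wheel's axis. The point is on the handle's axis, 40 mm above wheel_axis; the handle reaches 30 mm above and 30 mm below it. It is rigid on the wheel and goes round with it.
- wheel (a joint): Angle of the hand wheel, rad, growing clockwise seen from above. Starts anywhere from -0.5 to 0.5; one full turn adds 6.283. Stops at -1.2 and 9.0. It turns against friction (about 2 N at the handle) and stays where it is left. One turn drives the carrier 50 mm along the rail.
- handle: The same handle with its origin at its foot, on the spoke, 40 mm under handle_mid.
- carrier: Grey tray, 153 x 56 x 30 mm, on the feeder's rail, carrying three open glass vials (46 mm diameter, 82 mm high, held fast in it, 50 mm apart in a row along the rail). Origin at the middle of its underside, x axis along the rail in the advancing direction. It moves only along the rail, geared to the wheel. Not to be touched.
- capped_vial: Loose capped sample vial, 46 mm diameter, 90 mm high, standing upright beside the wheel; origin at the centre of its underside. A bystander.
- beaker_near: Loose glass beaker, 78 x 85 mm, 97 mm high, standing upright beside the feeder; origin at the centre of its underside. A bystander.
- loose_cap: Loose white screw cap with a grey disc stuck in it, 44 mm diameter, 32 mm high, lying near the wheel; origin at the centre of its underside. A bystander.

How it is judged:
On the way, in this order (a step that is already met when the one before it is completed fails the run):
1. the fingers push the handle and the wheel has begun its turn clockwise (contact force between the fingers and handle above 0.5 N and value of joint wheel above 0.9 rad).
2. the fingers push the handle past about half a turn (contact force between the fingers and handle above 0.5 N and value of joint wheel above 3.5 rad).
At the end, for the whole second after the job is handed in: The wheel has gone round once clockwise and is at rest with its handle within 15 mm of where it stood at the start, the carrier has advanced one place (50 mm, give or take 4 mm), and the capped vial, beaker and loose cap stand within 20 mm of their places, upright (distance of handle_mid from where it was at the start of the episode below 0.015 m and value of joint wheel between 5.5 and 7.1 rad and distance of carrier from where it was at the start of the episode between 0.046 and 0.054 m and velocity of joint wheel between -0.05 and 0.05 rad/s and angle between each of capped_vial, beaker_near's own z axis and vertical below 0.1 rad and distance of each of capped_vial, beaker_near, loose_cap from where it was at the start of the episode below 0.02 m); the robot touches nothing.
It fails at once if the wheel is turned the wrong way (value of joint wheel below -0.9 rad).
It fails at once if the wheel is run far past one turn (value of joint wheel above 7.6 rad).
It fails at once if the handle is gripped (squeezed between the fingers) or shoved very hard (contact force between the fingers and handle above 30 N).
It fails at once if the robot pushes the carrier or its vials directly (contact force between any of the fingers, the arm and carrier above 1 N).
It fails at once if a bystander is shoved, lifted or tipped (distance of any of capped_vial, beaker_near, loose_cap from where it was at the start of the episode above 0.03 m).
It also fails if it takes over 58 s, if anything falls off the work surface, if the arm or the gripper's body presses on something with over 40 N, if the wrist force passes 120 N, or if a joint passes its speed limit or range.

## Working session

There is one attempt and no reset: what is moved stays moved. The work goes in short steps, Python scripts to look and compute and a tool call to move; the robot and the scene stay as the last step left them, time stands still between calls to the robot, and variables do not carry over. Pictures are saved under pics/ and viewed, at most 10 in all, crops included, and the job is handed in when it is done.

Besides the shell and the picture viewer there is one more tool, called after "Request:" as name(argument=value, ...) on one line, values as JSON. apply_moves: Moves the arm, as the interface text tells. Its arguments: {"type":"object","properties":{"rows":{"type":"array","items":{"type":"number"}},"grip":{"type":"number"},"grip_force":{"type":"number"}},"required":["rows"]}

```bash
mkdir -p pics; python3 - <<'E'
from station import ctrl
import cv2,numpy as np
o=ctrl.get_obs();print(o,ctrl.tip_extent)
for n in("top","scene"):
    p,d=ctrl.get_image(n);cv2.imwrite(f"pics/{n}0.png",p);np.save(f"pics/{n}0.npy",d)
    m=ctrl.camera_model(n);print(n,m)
E
```

```text
{'t': 0.0, 'q': array([ 1.14199660e+00,  5.33309947e-02,  1.61428108e+00, -1.85481089e-05,
        1.47603164e+00, -1.18968965e-01]), 'dq': array([ 0.00172158,  0.0001442 ,  0.00158175, -0.00103353,  0.00083125,
       -0.0011442 ]), 'effort': array([-4.71520798e-04, -3.93687379e+01, -3.70174813e+01, -1.75153973e-04,
        6.99718090e-03, -4.64457145e-06]), 'tool_pos': array([0.19034527, 0.59480718, 0.30268663]), 'tool_rot': array([-0.48465089, -3.10343915,  0.00310903]), 'contact_force': array([ 0.37198498, -0.17261755,  0.54498417]), 'wrist_torque': array([-0.0556103 , -0.02763174,  0.04349031]), 'grip_force': 0.0, 'opening': 0.08544475962683704} 0.0726
top {'mtx': array([[513.59974619,   0.        , 316.1168245 ],
       [  0.        , 513.59974619, 241.26886419],
       [  0.        ,   0.        ,   1.        ]]), 'R': array([[-0.0841663 , -0.99644848,  0.00254352],
       [-0.97381594,  0.0817131 , -0.21214497],
       [ 0.21118369, -0.02033238, -0.9772349 ]]), 't': array([0.27284392, 0.51074534, 0.88202863])}
scene {'mtx': array([[481.46991585,   0.        , 322.30892652],
       [  0.        , 481.46991585, 240.0342915 ],
       [  0.        ,   0.        ,   1.        ]]), 'R': array([[ 0.65828157, -0.75271619, -0.00914944],
       [-0.51498341, -0.4414428 , -0.73479272],
       [ 0.54905142,  0.48841232, -0.67823001]]), 't': array([-0.1507168 ,  0.43822286,  0.53618982])}
```

View pics/top0.png

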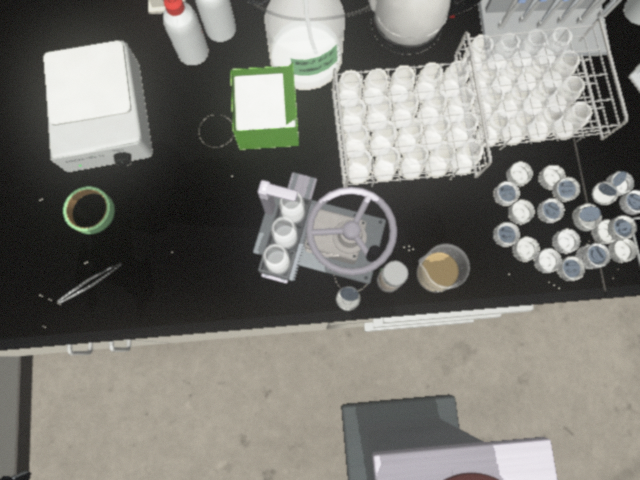

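View pics/scene0.png

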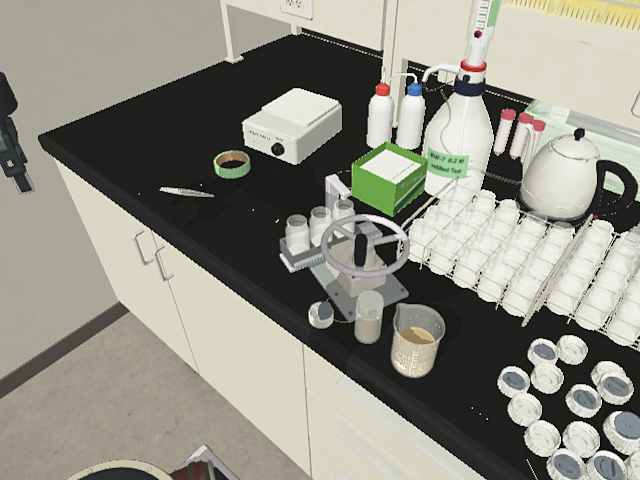

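The top view shows the wheel at about (351,232), with the carrier to its left. The capped vial is at (392,276), the beaker at (443,268) and the cap at (348,297). The scene view shows the black handle near (361,250). I'll enlarge both.

```bash
python3 - <<'E'
import cv2,numpy as np
a=cv2.imread("pics/top0.png")[170:320,240:480];b=cv2.imread("pics/scene0.png")[170:390,270:450]
cv2.imwrite("pics/c1.png",cv2.resize(a,(800,500),interpolation=cv2.INTER_CUBIC))
cv2.imwrite("pics/c2.png",cv2.resize(b,None,fx=2.7,fy=2.7,interpolation=cv2.INTER_CUBIC))
E
```

```text
(no output)
```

View pics/c1.png

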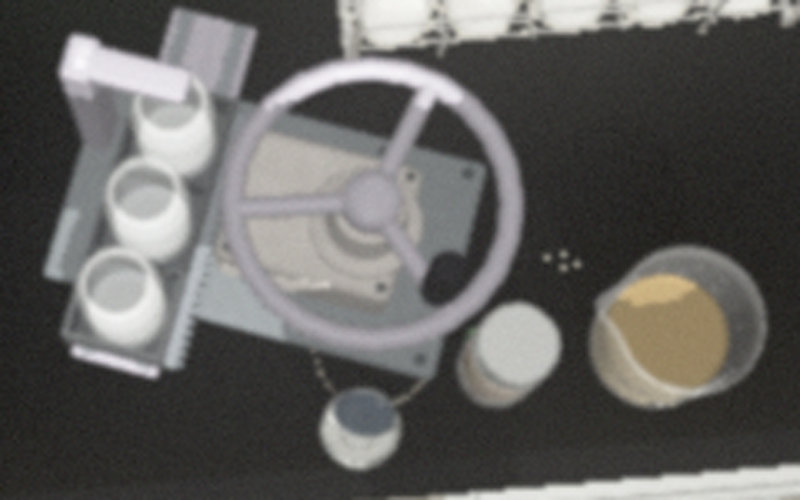

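View pics/c2.png

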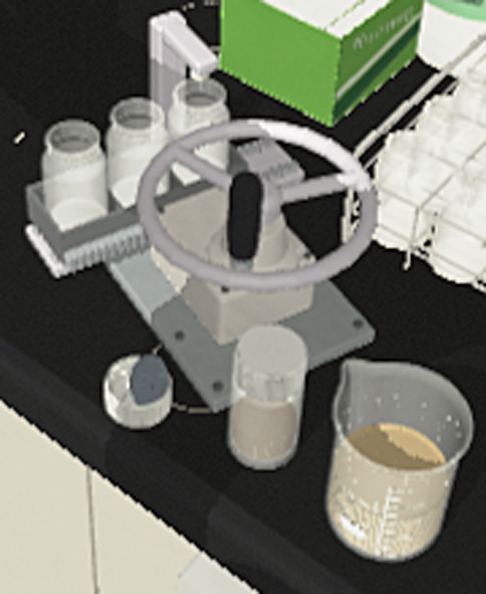

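```bash
cat > h.py <<'E'
from station import ctrl
import numpy as np
def ray(n,u,v,z):
    m=ctrl.camera_model(n);C=-m["R"].T@m["t"];d=m["R"].T@np.linalg.solve(m["mtx"],[u,v,1.])
    return C+d*(z-C[2])/d[2]
E
python3 - <<'E'
from h import *
t=lambda x,y,z:ray("top",240+x/3.3333,170+y/3.3333,z).round(4)
s=lambda x,y,z:ray("scene",270+x/2.7,170+y/2.7,z).round(4)
m=ctrl.camera_model("top");print("cam",-m["R"].T@m["t"])
for n,f,a in[("wheel rim ell",t,(373,203,.114)),("hub",t,(372,199,.124)),("rimL",t,(223,204,.114)),("rimR",t,(524,204,.114)),("rimT",t,(373,57,.114)),("rimB",t,(373,350,.114)),
 ("handle top c1",t,(448,272,.184)),("handle mid blob",t,(447,278,.154)),("wheel scene",s,(257,204,.114)),("handle mid scene",s,(245,214,.154)),("handle top sc",s,(247,178,.184)),
 ("vial cap",t,(518,342,.09)),("vial sc",s,(271,340,.09)),("cap",t,(365,412,.032)),("beaker rim",t,(690,325,.097)),("vialA",t,(122,277,.113)),("vialB",t,(147,195,.113)),("vialC",t,(172,112,.113)),("post top",t,(80,55,.148)),("arm tip",t,(180,80,.148)),("tube rack",t,(345,30,.08))]: print(n,f(*a))
E
```

```text
cam [0.33406616 0.24807406 0.96960723]
wheel rim ell [0.5319 0.1677 0.114 ]
hub [0.5318 0.1689 0.124 ]
rimL [0.5379 0.2445 0.114 ]
rimR [0.5249 0.0904 0.114 ]
rimT [0.6101 0.1599 0.114 ]
rimB [0.4561 0.1752 0.114 ]
handle top c1 [0.4798 0.1426 0.184 ]
handle mid blob [0.4825 0.1393 0.154 ]
wheel scene [0.5297 0.1635 0.114 ]
handle mid scene [0.4833 0.1394 0.154 ]
handle top sc [0.4819 0.1386 0.184 ]
vial cap [0.4574 0.0977 0.09  ]
vial sc [0.4619 0.0996 0.09  ]
cap [0.434 0.176 0.032]
beaker rim [0.4578 0.0094 0.097 ]
vialA [0.5043 0.2988 0.113 ]
vialB [0.5461 0.2831 0.113 ]
vialC [0.5893 0.267  0.113 ]
post top [0.6125 0.3101 0.148 ]
arm tip [0.5952 0.261  0.148 ]
tube rack [0.6377 0.1701 0.08  ]
```

```bash
cat >> h.py <<'E'
from scipy.spatial.transform import Rotation as Ro
C=np.array([.5325,.1675]);r=.058
def rows(pts):
    o=ctrl.get_obs();R=Ro.from_rotvec(o["tool_rot"]).as_matrix()
    return ((np.array(pts)-o["tool_pos"])@R/.6).round(3)[:,:3]
def circ(deg,z):
    a=np.radians(deg);return np.r_[C+r*np.array([np.cos(a),np.sin(a)]),z]
E
python3 - <<'E'
from h import *
print(rows([circ(250,.303),circ(250,.142+ctrl.tip_extent)]))
E
```

```text
[[-0.756 -0.601  0.001]
 [-0.756 -0.601  0.148]]
```

Request:
apply_moves(rows=[-0.02,-0.016,0,0,0,0,-0.06,-0.048,0,0,0,0,-0.11,-0.088,0,0,0,0,-0.17,-0.135,0,0,0,0,-0.23,-0.183,0,0,0,0,-0.29,-0.231,0,0,0,0,-0.35,-0.278,0,0,0,0,-0.41,-0.326,0,0,0,0,-0.47,-0.374,0,0,0,0,-0.53,-0.421,0,0,0,0,-0.59,-0.469,0,0,0,0,-0.64,-0.509,0,0,0,0,-0.69,-0.549,0,0,0,0,-0.72,-0.572,0,0,0,0,-0.745,-0.592,0,0,0,0,-0.756,-0.601,0,0,0,0,-0.756,-0.601,0,0,0,0], grip=0, grip_force=20)

```text
t: 1.8
tool_pos: [0.5126, 0.1124, 0.3036]
tool_rot: [-0.488, -3.103, 0.0]
contact_force: [-0.5, -0.2, -0.3]
opening: -0.0004
grip_force: 0.0
```

```bash
python3 - <<'E'
from h import *
import cv2
o=ctrl.get_obs();print(o["t"],o["tool_pos"],o["tool_rot"],o["opening"],o["q"],ctrl.tip_extent)
print(rows([circ(250,.142+ctrl.tip_extent)]))
p,d=ctrl.get_image("top")
q,_=ctrl.get_image("scene")
a=cv2.resize(p[150:330,240:480],(400,300));b=cv2.resize(q[100:400,200:500],(400,400))
im=np.zeros((400,800,3),np.uint8);im[:300,:400]=a;im[:,400:]=b
cv2.imwrite("pics/m1.png",im)
E
```

```text
1.8 [0.51255948 0.11243569 0.30360971] [-4.87507106e-01 -3.10289235e+00  3.12844262e-04] -0.00035406738643287665 [ 7.40833485e-02 -1.89135429e-01  1.84351903e+00 -4.90215176e-05
  1.48787441e+00 -1.18502928e+00] 0.0726
[[0.    0.001 0.148]]
```

View pics/m1.png

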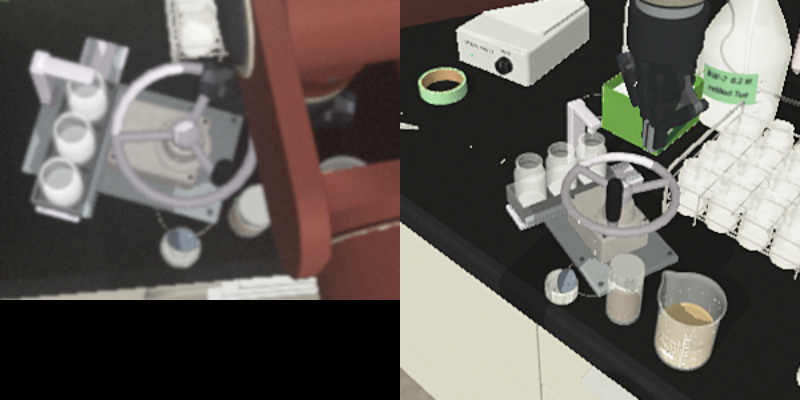

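The arm covers the right of the top view. In the scene view the fingertips sit at about (650,150) in the collage. I'll check that against the projected tip position.

```bash
python3 - <<'E'
from h import *
for z in(.231,.304,.42):
  for n in("top","scene"):
    m=ctrl.camera_model(n);p=m["mtx"]@(m["R"]@[.5126,.1124,z]+m["t"]);p=p[:2]/p[2]
    print(z,n,p,((p-[240,150])*1.667 if n=="top" else (p-[200,100])*1.333+[400,0]).round())
E
```

```text
0.231 top [395.8174485  222.23183959] [260. 120.]
0.231 scene [389.56615521 209.69244118] [653. 146.]
0.304 top [404.18467899 208.75413375] [274.  98.]
0.304 scene [394.08087572 168.68056319] [659.  92.]
0.42 top [421.73244674 180.48866976] [303.  51.]
0.42 scene [402.81978496  89.29600782] [670. -14.]
```

Request:
apply_moves(rows=[0,0,0.02,0,0,0,0,0,0.045,0,0,0,0,0,0.07,0,0,0,0,0,0.095,0,0,0,0,0,0.115,0,0,0,0,0,0.13,0,0,0,0,0,0.135,0,0,0,0,0,0.135,0,0,0])

```text
t: 2.7
tool_pos: [0.5125, 0.1135, 0.2224]
tool_rot: [-0.485, -3.103, 0.0]
contact_force: [0.1, -0.2, -0.4]
opening: -0.0001
grip_force: 0.0
```

```bash
python3 - <<'E'
from h import *
o=ctrl.get_obs();print(o["t"],o["tool_pos"],o["contact_force"])
print(rows([circ(a,o["tool_pos"][2]) for a in np.arange(245,115,-6.5)])[:,:2].tolist())
E
```

```text
2.7 [0.5125125 0.1134786 0.222429 ] [ 0.12090673 -0.18645104 -0.35515909]
[[0.008, 0.0], [0.019, 0.002], [0.029, 0.005], [0.039, 0.01], [0.049, 0.015], [0.058, 0.022], [0.066, 0.029], [0.073, 0.037], [0.079, 0.046], [0.084, 0.056], [0.088, 0.066], [0.091, 0.077], [0.092, 0.088], [0.092, 0.099], [0.091, 0.11], [0.089, 0.121], [0.086, 0.131], [0.081, 0.141], [0.076, 0.15], [0.069, 0.159]]
```

Request:
apply_moves(rows=[0.008,0,0,0,0,0,0.019,0.002,0,0,0,0,0.029,0.005,0,0,0,0,0.039,0.01,0,0,0,0,0.049,0.015,0,0,0,0,0.058,0.022,0,0,0,0,0.066,0.029,0,0,0,0,0.073,0.037,0,0,0,0,0.079,0.046,0,0,0,0,0.084,0.056,0,0,0,0,0.088,0.066,0,0,0,0,0.091,0.077,0,0,0,0])

```text
t: 3.9
tool_pos: [0.4745, 0.1746, 0.2226]
tool_rot: [-0.485, -3.103, 0.001]
contact_force: [0.8, -3.3, -0.2]
opening: 0.0
grip_force: 1.3
```

```bash
python3 - <<'E'
from h import *
import cv2
o=ctrl.get_obs();p=o["tool_pos"];print(o["t"],p,o["contact_force"],np.degrees(np.arctan2(*(p[:2]-C)[::-1])))
print(rows([circ(a,.2224) for a in np.arange(167,37,-6.5)])[:,:2].tolist())
q,_=ctrl.get_image("scene");t,_=ctrl.get_image("top")
im=np.hstack([cv2.resize(t[150:330,240:480],(400,300)),cv2.resize(q[160:310,270:470],(400,300))])
cv2.imwrite("pics/m2.png",im)
E
```

```text
3.9 [0.47446109 0.17456031 0.22259758] [ 0.80338424 -3.27913596 -0.22524854] 173.0641684661277
[[0.001, 0.01], [0.001, 0.021], [-0.0, 0.032], [-0.002, 0.043], [-0.006, 0.053], [-0.01, 0.063], [-0.016, 0.073], [-0.022, 0.081], [-0.03, 0.089], [-0.039, 0.096], [-0.048, 0.102], [-0.058, 0.107], [-0.068, 0.111], [-0.079, 0.113], [-0.089, 0.115], [-0.1, 0.115], [-0.111, 0.114], [-0.122, 0.111], [-0.132, 0.108], [-0.142, 0.103]]
```

View pics/m2.png

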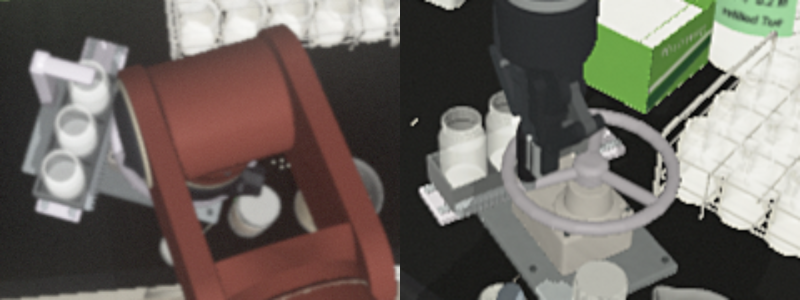

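The push is working: force about 3.3 N along the tangent. The scene view has the fingers at about (540,150), with the handle hidden behind them. I'll carry on.

Request:
apply_moves(rows=[0.001,0.01,0,0,0,0,0.001,0.021,0,0,0,0,0,0.032,0,0,0,0,-0.002,0.043,0,0,0,0,-0.006,0.053,0,0,0,0,-0.01,0.063,0,0,0,0,-0.016,0.073,0,0,0,0,-0.022,0.081,0,0,0,0,-0.03,0.089,0,0,0,0,-0.039,0.096,0,0,0,0,-0.048,0.102,0,0,0,0,-0.058,0.107,0,0,0,0,-0.068,0.111,0,0,0,0,-0.079,0.113,0,0,0,0])

```text
t: 5.4
tool_pos: [0.5409, 0.2245, 0.2228]
tool_rot: [-0.484, -3.104, -0.0]
contact_force: [-2.7, -0.8, -0.5]
opening: 0.0001
grip_force: 1.3
```

```bash
python3 - <<'E'
from h import *
o=ctrl.get_obs();p=o["tool_pos"];print(o["t"],p,o["contact_force"],np.degrees(np.arctan2(*(p[:2]-C)[::-1])),np.hypot(*(p[:2]-C)))
print(rows([circ(a,.2224) for a in np.arange(76,-54,-6.5)])[:,:2].tolist())
E
```

```text
5.4 [0.54093359 0.2244749  0.22284047] [-2.6885232  -0.83084593 -0.47235163] 81.58004773398405 0.05759569725644346
[[-0.009, 0.002], [-0.02, 0.002], [-0.031, 0.001], [-0.042, -0.002], [-0.052, -0.005], [-0.062, -0.01], [-0.071, -0.016], [-0.08, -0.023], [-0.088, -0.03], [-0.094, -0.039], [-0.1, -0.048], [-0.105, -0.058], [-0.109, -0.069], [-0.111, -0.079], [-0.112, -0.09], [-0.112, -0.101], [-0.111, -0.112], [-0.108, -0.123], [-0.104, -0.133], [-0.099, -0.143]]
```

Request:
apply_moves(rows=[-0.009,0.002,0,0,0,0,-0.02,0.002,0,0,0,0,-0.031,0.001,0,0,0,0,-0.042,-0.002,0,0,0,0,-0.052,-0.005,0,0,0,0,-0.062,-0.01,0,0,0,0,-0.071,-0.016,0,0,0,0,-0.08,-0.023,0,0,0,0,-0.088,-0.03,0,0,0,0,-0.094,-0.039,0,0,0,0,-0.1,-0.048,0,0,0,0,-0.105,-0.058,0,0,0,0,-0.109,-0.069,0,0,0,0,-0.111,-0.079,0,0,0,0,-0.112,-0.09,0,0,0,0,-0.112,-0.101,0,0,0,0])

```text
t: 7.0
tool_pos: [0.5859, 0.1458, 0.223]
tool_rot: [0.485, 3.104, 0.001]
contact_force: [-1.1, 3.8, -0.4]
opening: 0.0002
grip_force: 1.8
```

```bash
python3 - <<'E'
from h import *
o=ctrl.get_obs();p=o["tool_pos"];print(o["t"],p,o["contact_force"],np.degrees(np.arctan2(*(p[:2]-C)[::-1])),np.hypot(*(p[:2]-C)))
print(rows([circ(a,.2224) for a in np.arange(-27,-135,-6)])[:,:2].tolist())
# free-space lag model: box half 11 (tool x) x 14.5 (tool y), handle r 10
R=Ro.from_rotvec(o["tool_rot"]).as_matrix()
hnd=circ(208.1,0)[:2]
for l in np.arange(15,35,.25):
    d=np.abs(R[:2,:2].T@(hnd-circ(208.1+l,0)[:2]))-[.011,.0145]
    if np.hypot(*np.maximum(d,0))>.010: print("lag",l);break
E
```

```text
7.0 [0.58589877 0.14576074 0.22300986] [-1.09557034  3.79004119 -0.38569272] -22.151813453878354 0.057654348873699024
[[0.0, -0.008], [0.003, -0.018], [0.006, -0.028], [0.01, -0.037], [0.015, -0.046], [0.021, -0.054], [0.028, -0.061], [0.035, -0.068], [0.044, -0.074], [0.052, -0.079], [0.062, -0.083], [0.071, -0.086], [0.081, -0.088], [0.091, -0.089], [0.101, -0.089], [0.111, -0.088], [0.121, -0.086], [0.131, -0.083]]
lag 24.75
```

Request:
apply_moves(rows=[0,-0.008,0,0,0,0,0.003,-0.018,0,0,0,0,0.006,-0.028,0,0,0,0,0.01,-0.037,0,0,0,0,0.015,-0.046,0,0,0,0,0.021,-0.054,0,0,0,0,0.028,-0.061,0,0,0,0,0.035,-0.068,0,0,0,0,0.044,-0.074,0,0,0,0,0.052,-0.079,0,0,0,0,0.062,-0.083,0,0,0,0,0.071,-0.086,0,0,0,0,0.081,-0.088,0,0,0,0,0.091,-0.089,0,0,0,0])

```text
t: 8.4
tool_pos: [0.5174, 0.1119, 0.2231]
tool_rot: [0.485, 3.103, 0.0]
contact_force: [3.0, 0.1, 0.6]
opening: 0.0
grip_force: 1.4
```

```bash
python3 - <<'E'
from h import *
import cv2
o=ctrl.get_obs();p=o["tool_pos"];print(o["t"],p,o["contact_force"],np.degrees(np.arctan2(*(p[:2]-C)[::-1])))
print(rows([circ(a,.2224) for a in np.arange(-107,-131,-3)])[:,:2].tolist())
q,_=ctrl.get_image("scene")
cv2.imwrite("pics/m3.png",cv2.resize(q[170:390,270:450],None,fx=2.7,fy=2.7,interpolation=cv2.INTER_CUBIC))
m=ctrl.camera_model("scene")
for a in(208,215,220,225,230,235):
    P=circ(a,.154);c=m["mtx"]@(m["R"]@P+m["t"]);print(a,((c[:2]/c[2]-[270,170])*2.7).round())
E
```

```text
8.4 [0.51742303 0.1119257  0.22307824] [2.97626236 0.14661702 0.63081027] -105.17864620185787
[[0.003, -0.001], [0.008, -0.001], [0.013, -0.0], [0.018, 0.0], [0.023, 0.001], [0.028, 0.002], [0.033, 0.004], [0.038, 0.005]]
208 [242. 215.]
215 [254. 216.]
220 [262. 217.]
225 [271. 217.]
230 [279. 216.]
235 [288. 215.]
```

View pics/m3.png

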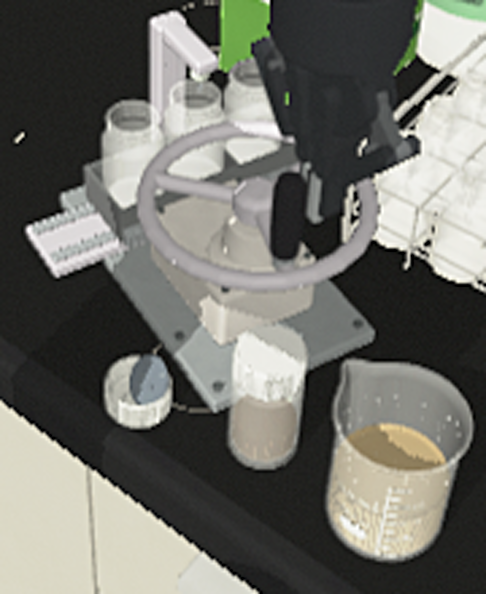

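The handle is now centred at about (287,215) in the crop, against (245,214) at the start. That leaves about 25° of wheel, so I'll take the fingers to about -126°.

Request:
apply_moves(rows=[0.003,-0.001,0,0,0,0,0.008,-0.001,0,0,0,0,0.013,0,0,0,0,0,0.018,0,0,0,0,0,0.023,0.001,0,0,0,0,0.028,0.002,0,0,0,0,0.033,0.004,0,0,0,0,0.033,0.004,0,0,0,0,0.033,0.004,0,0,0,0])

```text
t: 9.35
tool_pos: [0.499, 0.1203, 0.2225]
tool_rot: [-0.484, -3.102, 0.0]
contact_force: [-0.1, 1.0, 1.0]
opening: 0.0
grip_force: 0.0
```

```bash
python3 - <<'E'
from h import *
import cv2
o=ctrl.get_obs();p=o["tool_pos"];print(o["t"],p,o["contact_force"],np.degrees(np.arctan2(*(p[:2]-C)[::-1])))
q,_=ctrl.get_image("scene")
cv2.imwrite("pics/m4.png",cv2.resize(q[170:390,270:450],None,fx=2.7,fy=2.7,interpolation=cv2.INTER_CUBIC))
E
```

```text
9.35 [0.49902411 0.12028588 0.22252005] [-0.10391673  0.95620212  0.99858246] -125.33750879384243
```

View pics/m4.png

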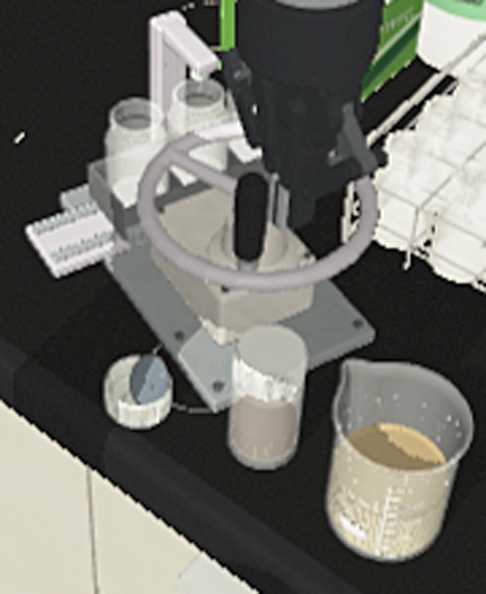

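The handle is at about (250,217), within roughly 4 mm of its start at (245,214). I'll back off along the same path and lift.

Request:
apply_moves(rows=[-0.008,-0.004,0,0,0,0,-0.02,-0.006,0,0,0,0,-0.033,-0.006,0,0,0,0,-0.035,-0.006,-0.01,0,0,0,-0.035,-0.006,-0.035,0,0,0,-0.035,-0.006,-0.07,0,0,0,-0.035,-0.006,-0.11,0,0,0,-0.035,-0.006,-0.15,0,0,0,-0.035,-0.006,-0.18,0,0,0,-0.035,-0.006,-0.2,0,0,0,-0.035,-0.006,-0.2,0,0,0,-0.035,-0.006,-0.2,0,0,0])

```text
t: 10.6
tool_pos: [0.5184, 0.1104, 0.3427]
tool_rot: [-0.485, -3.104, 0.0]
contact_force: [-0.1, 0.6, -0.8]
opening: 0.0
grip_force: 0.0
```

```bash
python3 - <<'E'
from h import *
import cv2
o=ctrl.get_obs();print(o["t"],o["tool_pos"],o["contact_force"])
q,_=ctrl.get_image("scene")
cv2.imwrite("pics/m5.png",cv2.resize(q[170:390,270:450],None,fx=2.7,fy=2.7,interpolation=cv2.INTER_CUBIC))
E
```

```text
10.6 [0.51835747 0.11038255 0.34274806] [-0.14990336  0.62928109 -0.78319408]
```

View pics/m5.png

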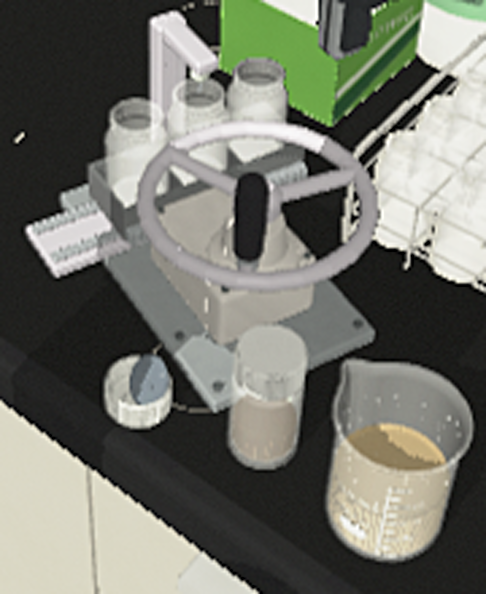

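The handle is back at about (251,217), the middle vial is under the needle, and the bystanders haven't moved. The hand is clear, so I'll hand in.

```bash
python3 -c "
from station import ctrl
print(ctrl.finish_job())"
```

```text
the job is handed in; nothing more can be done
None
```

The wheel was pushed one full clockwise turn, the handle stopped an estimated 4 mm from where it started, the next vial is under the needle, the hand is clear, and the job is handed in (no verdict was returned).

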